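Nip up the water union on the potter's bench

TASK

The square brass nut of the water union is loose: with the gripper alone turn it clockwise until it is just finger-tight, its black line on the green mark, and let go. Then lay the blue-handled wrench over the nut, flat on the bench, and with it turn the nut one sixth of a turn (60 degrees) further clockwise, so that the black line is on the red mark. Leave the nut there, with the wrench lying on it, and let go.

Things in the scene. Friction and masses are not known exactly. Their poses are not given: they have to be found in the camera images.
- nut_mid (a point): Centre of the square brass nut: 32 x 32 mm, from 4 to 44 mm above the bench; turns about z (up), does not rise. x, y square to its flats; black line on its +x side. A fixed 15 mm copper stub in it ends 62 mm up. Flush plate around it with painted marks 37 to 63 mm from the axis: green where the black line points when finger-tight, red 60 degrees clockwise. The round dark union is not meant.
- nut (a joint): How far the loose nut has been run on, rad, growing clockwise seen from above: starts at 0.2 to 0.6, finger-tight at its stop, 1.2. Turns very easily (0.04 N m) up to there.
- seat (a joint): How far the nut has been turned beyond finger-tight, rad, growing clockwise: 0 at the start, 1.05 (60 degrees) when done, end stop 1.8. Takes the nut along; turns only with joint nut at its stop, against a steady 0.4 N m, and stays where it is left. The nut's heading changes by the sum of both joints.
- wrench_grip (a point): Middle of the wrench's blue handle, 14 mm above the bench, z up, +x to the jaw; 0.38 kg. Handle 18 mm wide (y), 28 tall, from x = -70 to 50 mm. Jaw 14 mm thick, middle at x = 100, throat at 77, open at the tips at 124; 38 mm wide inside, tines 11 wide. Has 3 mm play a side on the nut and turns 12 degrees before it takes it along. The red wrench (16 mm jaw) does not fit.
Things that resemble listed ones, but are neither listed nor needed, are in the scene too. Of the things that look like the part that bears nut_mid, the larger one is meant. What is shaped like the part that bears wrench_grip but turquoise is not meant.

How it is judged:
On the way, in this order (a step that is already met when the one before it is completed fails the run):
1. the nut is finger-tight (within 9 degrees of its stop), turned at most 9 degrees beyond, and let go (value of joint nut above 1.04 rad and value of joint seat below 0.16 rad and contact force between the fingers and anything else below 0.5 N), for 0.2 s.
2. the wrench lies over the nut, which has not yet been turned more than 17 degrees beyond finger-tight (value of joint seat below 0.3 rad and height (world z) of wrench_grip below 0.03 m and x of nut_mid in the frame of wrench_grip between 0.085 and 0.124 m and y of nut_mid in the frame of wrench_grip between -0.015 and 0.015 m), for 0.1 s.
At the end, for the whole second after the job is handed in: The nut is at its finger-tight stop (within 9 degrees) and has been turned 60 degrees beyond it, to within 11 degrees; the blue-handled wrench lies flat and still on the bench with its jaw around the nut, released (value of joint nut above 1.04 rad and value of joint seat between 0.86 and 1.24 rad and height (world z) of wrench_grip below 0.025 m and angle between wrench_grip's own z axis and vertical below 0.15 rad and linear speed of wrench below 0.02 m/s and x of nut_mid in the frame of wrench_grip between 0.085 and 0.124 m and y of nut_mid in the frame of wrench_grip between -0.015 and 0.015 m); the robot touches nothing.
It fails at once if the gripper itself turned the nut (more than 17 degrees) beyond finger-tight, without the wrench (value of joint seat above 0.3 rad and contact force between the fingers and nut above 1 N).
It also fails if it takes over 61 s, if anything falls off the work surface, if the arm or the gripper's body presses on something with over 40 N, if the wrist force passes 120 N, or if a joint passes its speed limit or range.

ROBOT

A 6-joint arm with a two-finger parallel gripper is mounted at the origin on the work surface. World frame = base frame: x ahead of the robot, y to its left, z up, the work surface at z = 0. Lengths are in m, angles in rad, forces in N, time in s.
With the tool pointing down it reaches from about 0.3 to 0.775 m from the base axis. Payload 14.6 kg.
Tool frame: the origin (TCP) lies midway between the tips of the shut fingers; the grasp point (between the pads) lies 19 mm behind it (ctrl.tcp_to_grasp is the z of the grasp point in the tool frame, in m); z points along the fingers, y is the line along which they close (so a half turn about z gives the same grasp; the last joint's range is limited). The gripper opens to 94 mm and grips with 3 to 60 N. Pads are 16 mm wide; open, the fingers measure 119 mm over their backs; the gripper's body (75 mm by 177 mm) begins 78 mm behind the grasp point.
Start: joints at [-1.225, 0.3, 1.521, -0, 1.321, -0.067], TCP at [0.221, -0.504, 0.205] pointing down, gripper open.
Joint ranges: [-3.03, 3.03], [-0.79, 2.21], [0.23, 2.52], [-1.04, 4.18], [0, 3.07], [-2.55, 2.55]. Speed limits (rad/s): [2.22, 2.22, 2.57, 3.14, 3.14, 3.14].

INTERFACE

Orientations are given as [roll, pitch, yaw] about the fixed x, y, z axes, in that order (R = Rz(yaw) Ry(pitch) Rx(roll)).
In Python, from station import monitor, camera, ctrl gives the robot as it stands.
- The arm moves only by the tool apply_moves, never from a script. Its argument "plan" is one flat list of numbers, 4 for each row, row after row: the shift along the tool's x, y, z in mm, then the turn about the tool's z in rad. In form: [dx, dy, dz, spin, dx, dy, dz, spin, ...]. A call has 1 to 20 rows; each row shifts and turns the commanded pose from where the row before left it, along the tool's axes as they then stand; what a row does not reach is not made up. A row lasts 1/10 s, in which the tool goes at most 50 mm and 8.59 degrees, less where a joint would pass 70% of its speed; a pose out of reach is approached as far as the arm can. A call is refused whole if a number of a shift passes 50 or a number of a turn 0.15, either way. A call with a gripper value outside its range is refused whole. "hand" is the gripper command: -1 is shut, 1 is fully open, values between are in proportion, set as the call begins (left out, the last holds). The fingers move at their own pace and stop on an object; "squeeze" is the grip in N (left out, the last holds). Time passes only in rows, so rows that do not move let the fingers close. It gives the time, the measured TCP pose, the force, the opening and the grip force at its end, in the units of the state.
- monitor.get_obs(): the state, without advancing time (a new reading comes with each control period).
- camera(name): name is "scene" or "top" or "wrist"; returns a dict with "image" (384x512x3 uint8, red, green, blue), "range_z" (384x512 float32, m along the optical axis (not along the pixel's ray), 0 where there is no reading), "mtx" (3x3 intrinsics, pixels), "rvec" (rotation vector, rad) and "tvec" (3), from world to camera coordinates, as OpenCV has them. Camera axes: x right, y down, z forward; pixel columns grow to the right and rows downward; lengths in m; the calibration is good to about 2 mm. A picture is of the moment at which its call begins.
- ctrl.hand_in(): hands the job in; it is judged then, once.
The state is a dict: "time_s": time; "qpos": joint angles; "joint_vel": joint speeds; "tau": joint torques, N m; "ee_pos": TCP position; "eef_rot": TCP orientation; "force": force on the tool from outside, world axes, zero at the start; "moment": the same for the moment, N m; "grip_width": finger opening in m; "grip_force": force on a finger pad.
Only numpy, scipy, OpenCV 4.12 (cv2) and the standard library are available. Lean on these libraries where they do the work, as an engineer would, in place of code of your own. Each camera call takes 0.05 s, during which the arm holds its last target. There are 200 camera calls.

## Working session

There is one attempt and no reset: what is moved stays moved. The work goes in short steps, Python scripts to look and compute and a tool call to move; the robot and the scene stay as the last step left them, time stands still between calls to the robot, and variables do not carry over. Pictures are saved under pics/ and viewed, at most 13 in all, crops included, and the job is handed in when it is done.

Besides the shell and the picture viewer there is one more tool, called after "Request:" as name(argument=value, ...), one argument or row to a line, values as JSON. apply_moves: Moves the arm, as the interface text tells. Its arguments: {"type":"object","properties":{"plan":{"type":"array","items":{"type":"number"}},"hand":{"type":"number"},"squeeze":{"type":"number"}},"required":["plan"]}

```bash
mkdir -p pics
python3 - <<'E'
from station import monitor,camera,ctrl
import cv2,numpy as np
o=monitor.get_obs();print({k:np.round(v,3) for k,v in o.items()},ctrl.tcp_to_grasp)
c={}
for n in("top","scene"):
    d=camera(n);np.savez(f"pics/{n}0.npz",**d);c[n]=d["image"]
    R=cv2.Rodrigues(d["rvec"])[0];print(n,(-R.T@d["tvec"].ravel()).round(3),d["mtx"][0,0])
    cv2.imwrite(f"pics/{n}0.png",cv2.resize(d["image"][...,::-1],(800,600)))
E
```

```text
{'time_s': np.float64(0.0), 'qpos': array([-1.225,  0.3  ,  1.522,  0.   ,  1.321, -0.067]), 'joint_vel': array([-0.001, -0.001,  0.   ,  0.001, -0.   ,  0.   ]), 'tau': array([-0.0000e+00, -5.3180e+01, -3.5274e+01,  7.1000e-02,  2.4000e-02,
       -0.0000e+00]), 'ee_pos': array([ 0.221, -0.504,  0.205]), 'eef_rot': array([-3.14 , -0.   ,  0.413]), 'force': array([-0.808,  1.088, -0.081]), 'moment': array([-0.003, -0.002,  0.05 ]), 'grip_force': np.float64(0.0), 'grip_width': np.float64(0.094)} -0.0188
top [0.368 0.017 0.911] 368.78711885438986
scene [0.991 0.057 0.552] 347.82042377297563
```

View pics/top0.png

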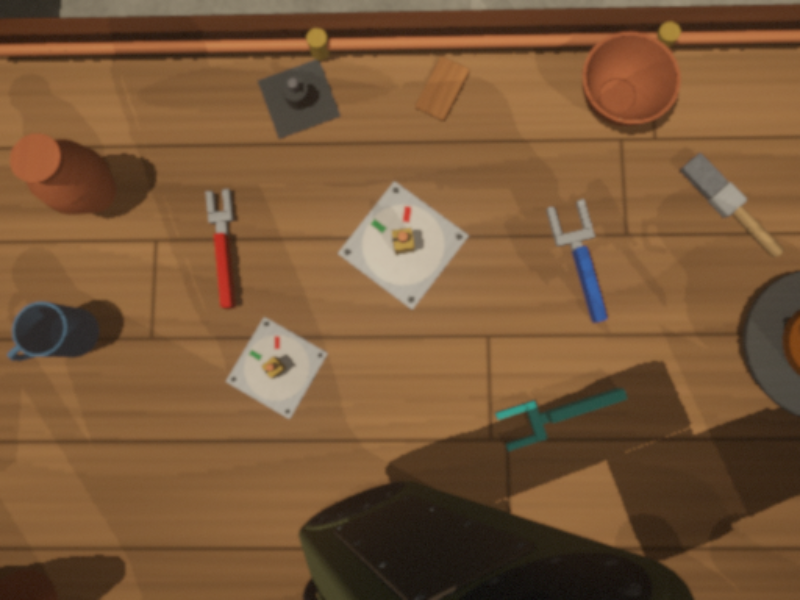

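The top view (800x600 pixels) shows two nut plates: a large one at (402,240) and a small one at (275,365). The large one is the one meant. There are three wrenches: blue-handled at (580,260), which is meant, red at (222,250) and turquoise at (565,410). I'll measure both targets and confirm them in a crop.

```bash
cat > h.py <<'E'
import cv2,numpy as np
def ray(d,uv,z):
    R=cv2.Rodrigues(np.array(d["rvec"]))[0];c=-R.T@np.array(d["tvec"]).ravel()
    uv=np.atleast_2d(uv).astype(float)
    r=(R.T@np.linalg.inv(d["mtx"])@np.c_[uv,np.ones(len(uv))].T).T
    return (c+r*((z-c[2])/r[:,2])[:,None])[:,:2]
def hsv(d): return cv2.cvtColor(d["image"],cv2.COLOR_RGB2HSV)
def mask(d,lo,hi,roi=None):
    m=cv2.inRange(hsv(d),lo,hi)
    if roi is not None:
        k=np.zeros_like(m);x0,y0,x1,y1=roi;k[y0:y1,x0:x1]=255;m&=k
    return m
def blobs(m,amin):
    n,l,s,c=cv2.connectedComponentsWithStats(m)
    return sorted([(int(s[i,4]),c[i].round(1),l==i) for i in range(1,n) if s[i,4]>=amin],key=lambda b:-b[0])
def pts(b): 
    y,x=np.nonzero(b);return np.c_[x,y]
E
python3 - <<'E'
from h import *
d=dict(np.load("pics/top0.npz"))
for n,lo,hi,z,a in(("blue",(108,150,40),(125,255,255),.028,60),("green",(50,90,40),(85,255,255),0,8),("red",(0,170,90),(6,255,255),0,8),("red2",(174,150,90),(180,255,255),0,8),("white",(0,0,130),(180,50,255),0,300)):
    for s,c,b in blobs(mask(d,lo,hi),a):
        p=ray(d,pts(b),z);m=p.mean(0);w=np.linalg.svd(p-m,full_matrices=False)
        print(n,s,c,m.round(4),w[2][0].round(3),np.ptp((p-m)@w[2].T,axis=0).round(3))
im=d["image"][...,::-1]
cr=np.hstack([cv2.resize(im[105:205,210:310],(400,400),interpolation=3),cv2.resize(im[115:215,325:425],(400,400),interpolation=3)])
cv2.imwrite("pics/crop0.png",cr)
E
```

```text
blue 273 [377.8 180.9] [ 0.4985 -0.2648] [-0.974 -0.226] [0.111 0.016]
green 678 [355.8 264.7] [ 0.2987 -0.2115] [-0.271  0.963] [0.198 0.06 ]
green 23 [241.8 144.3] [0.5991 0.0633] [-0.613 -0.79 ] [0.019 0.007]
green 14 [163.3 226.9] [0.3923 0.2579] [-0.568 -0.823] [0.015 0.005]
red 368 [142.5 173.1] [0.5279 0.314 ] [-0.992 -0.13 ] [0.121 0.02 ]
red 17 [260.1 136.5] [0.6189 0.017 ] [-0.98   0.197] [0.019 0.005]
white 2972 [257.7 157.4] [0.5652 0.0234] [ 0.189 -0.982] [0.206 0.205]
white 1887 [177.  235.7] [0.3709 0.2235] [ 0.372 -0.928] [0.158 0.157]
white 328 [365.6 145.8] [ 0.592  -0.2476] [-0.092  0.996] [0.065 0.076]
```

View pics/crop0.png

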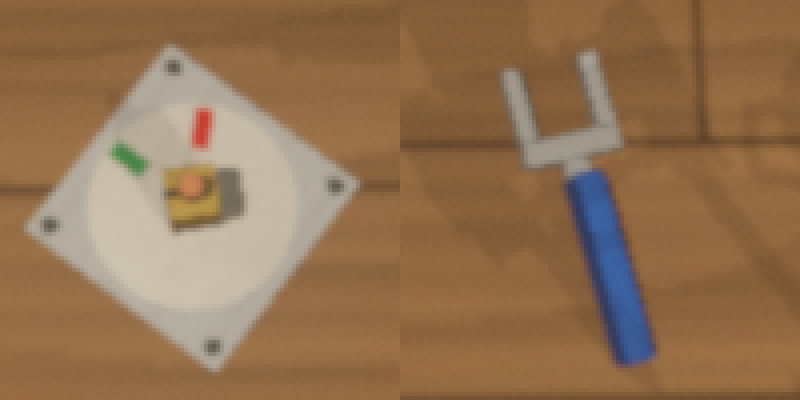

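The crop confirms both. On the left is the large union, with brass nut and copper stub at about (190,190), green mark at (128,157) and red at (203,128). On the right is the blue-handled wrench with its wide jaw. I'll go above the nut.

Request:
apply_moves(
  plan=[33, -21.6, 0, 0, 33, -21.6, 0, 0, 33, -21.6, 0, 0, 33, -21.6, 0, 0, 33, -21.6, 0, 0, 33, -21.6, 0, 0, 33, -21.6, 0, 0, 33, -21.6, 0, 0, 33, -21.6, 0, 0, 33, -21.6, 0, 0, 33, -21.6, 0, 0, 33, -21.6, 0, 0, 33, -21.6, 0, 0, 33, -21.6, 0, 0, 33, -21.6, 0, 0, 33, -21.6, 0, 0],
  hand=1,
)

```text
time_s: 1.7
ee_pos: [0.5662, 0.0262, 0.2052]
eef_rot: [-3.141, 0.0, 0.413]
force: [-0.1, -0.8, 0.9]
grip_width: 0.0939
grip_force: 0.0
```

Request:
apply_moves(
  plan=[0, 0, 0, -0.15, 0, 0, 0, -0.15, 0, 0, 0, -0.15, 0, 0, 0, -0.15, 0, 0, 0, -0.15, 0, 0, 0, -0.15, 0, 0, 0, -0.15, 0, 0, 0, -0.15, 0, 0, 0, 0, 0, 0, 0, 0],
)

```text
time_s: 2.7
ee_pos: [0.5656, 0.0246, 0.2052]
eef_rot: [-3.141, -0.0, 1.608]
force: [-0.2, 0.7, -0.2]
grip_width: 0.0936
grip_force: 0.0
```

Run:
```python
from station import monitor,camera
from h import *
o=monitor.get_obs();print(o["time_s"],o["ee_pos"].round(4),o["eef_rot"].round(3),o["qpos"].round(2))
d=camera("wrist");np.savez("pics/w1.npz",**d)
R=cv2.Rodrigues(d["rvec"])[0];print((-R.T@d["tvec"].ravel()).round(3))
cv2.imwrite("pics/w1.png",d["image"][...,::-1])
```

```text
2.7 [0.5656 0.0246 0.2052] [-3.141 -0.     1.608] [-0.02  0.34  1.47 -0.    1.33 -0.06]
[0.563 0.104 0.385]
```

View pics/w1.png

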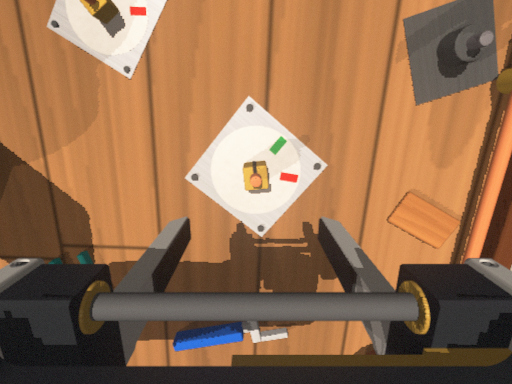

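The wrist view shows the large union's nut at (256,176). Its black line points up (world +y) at (256,165), with green at (278,146) and red at (289,177). Next I'll measure the axis from the two marks and the nut heading from its top face.

Run:
```python
from h import *
d=dict(np.load("pics/w1.npz"))
roi=(185,95,330,240);C=[]
for n,lo,hi in(("green",(45,90,40),(85,255,255)),("red",(0,190,120),(5,255,255)),("red2",(172,150,90),(180,255,255))):
    for s,c,b in blobs(mask(d,lo,hi,roi),10):
        r=cv2.minAreaRect(pts(b).astype(np.float32));p=ray(d,cv2.boxPoints(r),0)
        e=[p[1]-p[0],p[2]-p[1]];e=max(e,key=np.linalg.norm)
        print(n,s,c,p.mean(0).round(4),np.degrees(np.arctan2(e[1],e[0])).round(1))
# dark bolts on plate corners
for s,c,b in blobs(mask(d,(0,0,0),(180,120,90),roi),6): print("dark",s,c,ray(d,c,0).round(4),ray(d,c,.044).round(4))
for s,c,b in blobs(mask(d,(18,120,60),(32,255,255),roi),20):print("brass",s,c,ray(d,c,.044).round(4))
for s,c,b in blobs(mask(d,(5,100,100),(14,255,255),(235,160,275,200)),8):print("cop",s,c,ray(d,c,.062).round(4))
im=d["image"][135:215,215:320,::-1];cv2.imwrite("pics/w1c.png",cv2.resize(im,None,fx=7,fy=7,interpolation=cv2.INTER_CUBIC))
```

```text
green 131 [277.8 144.8] [0.5988 0.0629] 52.0
red 98 [288.6 176.8] [0.6178 0.0163] -7.4
dark 177 [323.  231.4] [[ 0.6788 -0.0699]] [[ 0.6656 -0.0501]]
dark 84 [186.9 229.2] [[ 0.4638 -0.0743]] [[ 0.4752 -0.054 ]]
dark 9 [254.2 163.2] [[0.5659 0.0349]] [[0.5656 0.0428]]
brass 210 [248.  175.8] [[0.5581 0.0257]]
brass 196 [262.7 174.6] [[0.5774 0.028 ]]
cop 130 [255.5 179.6] [[0.5679 0.0253]]
```

View pics/w1c.png

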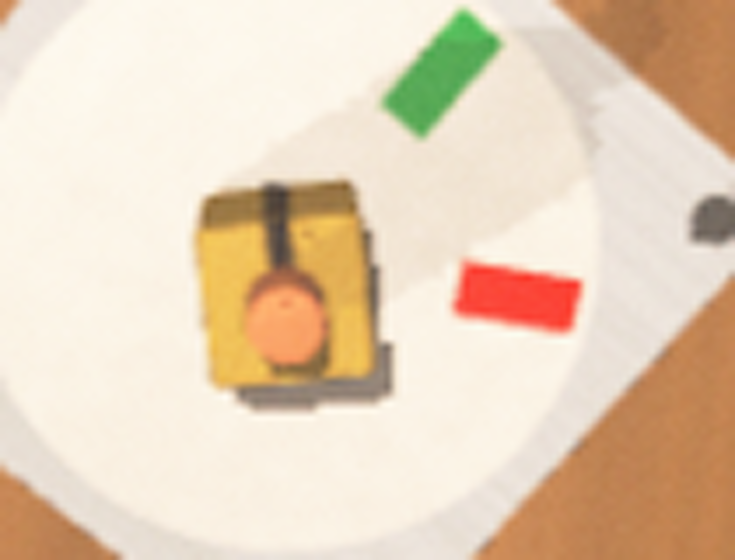

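The nut axis is at about (0.568, 0.024). The line heading is about 98° and green is at 52°, so I need about 46° clockwise. I'll descend and grip first.

Request:
apply_moves(
  plan=[-0.7, 2.4, 0, -0.1, 0, 0, 35, 0, 0, 0, 35, 0, 0, 0, 35, 0, 0, 0, 35, 0, 0, 0, 30, 0, 0, 0, 20, 0, 0, 0, 0, 0, 0, 0, 0, 0],
)

```text
time_s: 3.65
ee_pos: [0.5683, 0.024, 0.016]
eef_rot: [3.141, -0.0, 1.711]
force: [0.3, -0.1, 0.8]
grip_width: 0.0939
grip_force: 0.0
```

Request:
apply_moves(
  plan=[0, 0, 0, 0, 0, 0, 0, 0, 0, 0, 0, 0, 0, 0, 0, 0, 0, 0, 0, 0, 0, 0, 0, 0, 0, 0, 0, 0, 0, 0, 0, 0, 0, 0, 0, 0, 0, 0, 0, 0],
  hand=-1,
  squeeze=15,
)

```text
time_s: 4.65
ee_pos: [0.5676, 0.0239, 0.0154]
eef_rot: [-3.14, -0.0, 1.713]
force: [-4.8, -1.4, 3.9]
grip_width: 0.0317
grip_force: 15.0
```

Request:
apply_moves(
  plan=[0, 0, 0, 0.1, 0, 0, 0, 0.1, 0, 0, 0, 0.1, 0, 0, 0, 0.1, 0, 0, 0, 0.1, 0, 0, 0, 0.1, 0, 0, 0, 0.1, 0, 0, 0, 0.03, 0, 0, 0, 0, 0, 0, 0, 0],
)

```text
time_s: 5.65
ee_pos: [0.5674, 0.024, 0.0154]
eef_rot: [-3.14, 0.001, 0.983]
force: [-7.0, 0.1, 6.9]
grip_width: 0.0319
grip_force: 15.0
```

```bash
python3 -c "
from station import monitor
o=monitor.get_obs();print(o['moment'],o['eef_rot'],o['force'])"
```

```text
[-0.03029007  1.38205998 -0.01944064] [-3.14009224e+00  9.95350188e-04  9.82673792e-01] [-7.01334675  0.09273809  6.92314241]
```

Request:
apply_moves(
  plan=[0, 0, 0, 0.03, 0, 0, 0, 0.03, 0, 0, 0, 0, 0, 0, 0, 0],
)

```text
time_s: 6.05
ee_pos: [0.5673, 0.024, 0.0154]
eef_rot: [-3.14, 0.001, 0.923]
force: [-6.5, -0.1, 5.6]
grip_width: 0.0318
grip_force: 15.0
```

```bash
python3 -c "
from station import monitor
o=monitor.get_obs();print(o['moment'],o['eef_rot'],o['force'])"
```

```text
[-0.1034567   1.3599908  -0.04557934] [-3.14006408e+00  1.08200680e-03  9.22603351e-01] [-6.4654869  -0.13757792  5.58088417]
```

Request:
apply_moves(
  plan=[0, 0, 0, 0.03, 0, 0, 0, 0, 0, 0, 0, 0],
)

```text
time_s: 6.35
ee_pos: [0.5674, 0.024, 0.0154]
eef_rot: [-3.14, 0.001, 0.893]
force: [-8.3, -1.1, 6.8]
grip_width: 0.0318
grip_force: 15.0
```

```bash
python3 -c "
from station import monitor
o=monitor.get_obs();print(o['moment'],o['eef_rot'],o['force'])"
```

```text
[-0.07781893  1.39934907  0.20600269] [-3.14026161e+00  1.28497913e-03  8.93265664e-01] [-8.29206182 -1.06621691  6.75986069]
```

The moment jumped to 0.2 N m at yaw 0.893, so the nut is at its stop. I'll release it, rise and go above the blue wrench.

Request:
apply_moves(
  plan=[0, 0, 0, 0, 0, 0, 0, 0, 0, 0, 0, 0, 0, 0, 0, 0, 0, 0, 0, 0, 0, 0, 0, 0, 0, 0, -35, 0, 0, 0, -35, 0, 0, 0, -35, 0, 0, 0, -35, 0, 0, 0, -30, 0, 0, 0, -15, 0],
  hand=1,
)

```text
time_s: 7.55
ee_pos: [0.5687, 0.024, 0.2035]
eef_rot: [3.139, -0.002, 0.893]
force: [0.1, 0.4, -0.4]
grip_width: 0.0939
grip_force: 0.0
```

Request:
apply_moves(
  plan=[-33.5, 15.9, 0, 0, -33.5, 15.9, 0, 0, -33.5, 15.9, 0, 0, -33.5, 15.9, 0, 0, -33.5, 15.9, 0, 0, -33.5, 15.9, 0, 0, -33.5, 15.9, 0, 0, -33.5, 15.9, 0, 0, 0, 0, 0, 0.15, 0, 0, 0, 0.15, 0, 0, 0, 0.15, 0, 0, 0, 0.15, 0, 0, 0, 0.064, 0, 0, 0, 0, 0, 0, 0, 0],
)

```text
time_s: 9.05
ee_pos: [0.499, -0.2645, 0.2005]
eef_rot: [3.142, -0.0, 0.231]
force: [0.9, -1.0, -0.6]
grip_width: 0.0941
grip_force: 0.0
```

Run:
```python
from station import monitor,camera
from h import *
o=monitor.get_obs();print(o["time_s"],o["ee_pos"].round(4),o["eef_rot"].round(3),o["qpos"].round(2))
d=camera("wrist");np.savez("pics/w2.npz",**d)
cv2.imwrite("pics/w2.png",d["image"][...,::-1])
t=camera("top");np.savez("pics/top2.npz",**t)
for s,c,b in blobs(mask(d,(108,150,40),(125,255,255)),60):
    r=cv2.minAreaRect(pts(b).astype(np.float32));p=ray(d,cv2.boxPoints(r),.028)
    e=max([p[1]-p[0],p[2]-p[1]],key=np.linalg.norm)
    print(s,c,p.round(4).tolist(),p.mean(0),np.degrees(np.arctan2(e[1],e[0])),np.linalg.norm(p[1]-p[0]),np.linalg.norm(p[2]-p[1]))
```

```text
9.05 [ 0.499  -0.2645  0.2005] [ 3.142 -0.     0.231] [-0.55  0.34  1.48  0.    1.32  0.79]
999 [254.5 174.2] [[0.4407, -0.2722], [0.5534, -0.2462], [0.5567, -0.2602], [0.4443, -0.2874]] [ 0.49878469 -0.26649916] 12.972273303024986 0.11565124825184182 0.01432214986581823
```

View pics/w2.png

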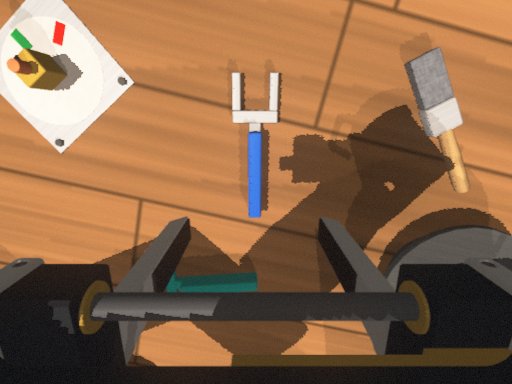

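The wrench is straight ahead of the tool, with its handle at column 255, rows 130–216, and its jaw around (256,95). The nut's line points towards green at upper left, though this view is too oblique for precision. I'll grasp at wrench x = +20 mm.

Request:
apply_moves(
  plan=[29, 2, 0, 0.004, 0, 0, 40, 0, 0, 0, 40, 0, 0, 0, 40, 0, 0, 0, 40, 0, 0, 0, 22, 0, 0, 0, 12, 0, 0, 0, 3, 0, 0, 0, 0, 0, 0, 0, 0, 0],
)

```text
time_s: 10.15
ee_pos: [0.5284, -0.2603, 0.0049]
eef_rot: [3.14, -0.002, 0.225]
force: [1.2, -0.1, 0.2]
grip_width: 0.094
grip_force: 0.0
```

Request:
apply_moves(
  plan=[0, 0, 0, 0, 0, 0, 0, 0, 0, 0, 0, 0, 0, 0, 0, 0, 0, 0, 0, 0, 0, 0, 0, 0, 0, 0, 0, 0, 0, 0, 0, 0, 0, 0, 0, 0, 0, 0, 0, 0],
  hand=-1,
  squeeze=45,
)

```text
time_s: 11.15
ee_pos: [0.5277, -0.2598, 0.0034]
eef_rot: [-3.141, 0.0, 0.225]
force: [-0.5, -1.4, -0.6]
grip_width: 0.0177
grip_force: 43.8
```

Run:
```python
from h import *
d=dict(np.load("pics/top2.npz"))
im=d["image"][100:200,200:300,::-1];cv2.imwrite("pics/t2c.png",cv2.resize(im,(600,600),interpolation=cv2.INTER_CUBIC))
```

```text
(no output)
```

View pics/t2c.png

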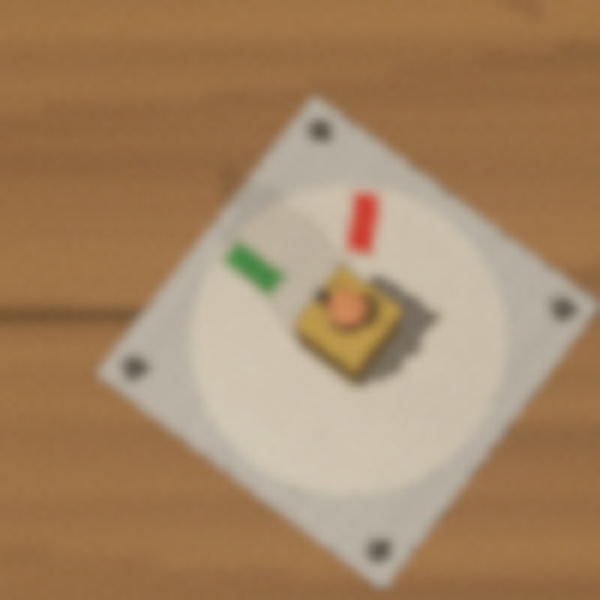

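The top crop shows the nut's line at (322,297) aimed at the green mark at (255,268), so the nut is finger-tight. The wrench is gripped. I'll lift it, align it and go to the pre-insertion pose.

Request:
apply_moves(
  plan=[0, 0, -10, 0, 0, 0, -15, 0, 0, 0, -15, 0, 0, 0, 0, -0.13, 0, 0, 0, -0.13, 0, 0, 0, -0.13, 0, 0, 0, -0.13, 0, 0, 0, -0.148, 0, 0, 0, 0, 19.3, -29.3, 0, 0, 19.3, -29.3, 0, 0, 19.3, -29.3, 0, 0, 19.3, -29.3, 0, 0, 19.3, -29.3, 0, 0, 0, 0, 0, 0, 0, 0, 0, 0],
)

```text
time_s: 12.75
ee_pos: [0.4746, -0.0926, 0.0444]
eef_rot: [3.14, -0.001, 0.89]
force: [-0.3, -0.3, -3.7]
grip_width: 0.0172
grip_force: 45.0
```

Run:
```python
from station import monitor,camera
from h import *
o=monitor.get_obs();print(o["time_s"],o["ee_pos"].round(4),o["eef_rot"].round(3),o["force"].round(1),o["moment"].round(2))
t=camera("wrist");np.savez("pics/w3.npz",**t);im=t["image"][...,::-1]
cv2.imwrite("pics/w3.png",im)
# jaw: depth along columns
```

```text
12.75 [ 0.4746 -0.0926  0.0444] [ 3.14e+00 -1.00e-03  8.90e-01] [-0.3 -0.3 -3.7] [-0.03 -0.06 -0.  ]
```

View pics/w3.png

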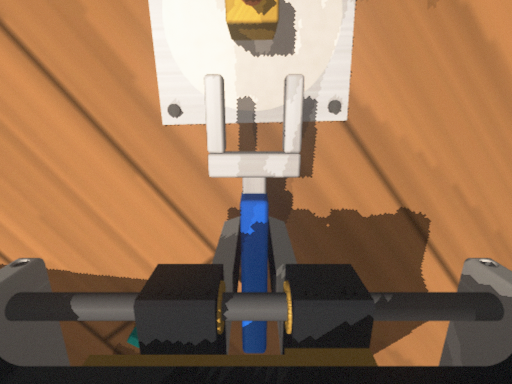

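The wrench hangs straight and aligned with the nut. The jaw tips are at (215,74) and (294,74), the throat is at row 154, and the nut is at about (252,15). I'll measure jaw x relative to the TCP.

Run:
```python
from h import *
d=dict(np.load("pics/w3.npz"));y=.89;A=np.array([[np.cos(y),np.sin(y)],[np.sin(y),-np.cos(y)]])
t=np.array([.4746,-.0926])
uv=np.array([[205,76],[223,76],[285,76],[303,76],[225,153],[284,153],[209,177],[300,177]])
Z=d["range_z"];print([round(float(Z[v,u]),4) for u,v in [(215,85),(294,85),(215,145),(294,145),(254,165),(254,215)]])
R=cv2.Rodrigues(d["rvec"])[0];c=-R.T@d["tvec"].ravel()
for u,v in [(215,85),(294,85),(215,145),(294,145),(254,165),(254,205)]:
    p=R.T@(Z[v,u]*np.linalg.inv(d["mtx"])@[u,v,1])+c;print((A@(p[:2]-t)).round(4),p[2].round(4))
print((A@(ray(d,uv,.055)-t).T).T.round(4))
print("nut",(A@(np.array([.568,.024])-t)).round(4))
```

```text
[0.1572, 0.1576, 0.1675, 0.1672, 0.17, 0.1651]
[ 0.0965 -0.0222] 0.0558
[0.0966 0.0248] 0.0554
[ 0.0612 -0.0236] 0.0552
[0.0613 0.0263] 0.0556
[0.0486 0.001 ] 0.0562
[0.0256 0.001 ] 0.0682
[[ 0.1016 -0.028 ]
 [ 0.1016 -0.0173]
 [ 0.1016  0.0193]
 [ 0.1017  0.03  ]
 [ 0.0561 -0.0175]
 [ 0.0561  0.0202]
 [ 0.0404 -0.0284]
 [ 0.0404  0.0312]]
nut [ 0.1494 -0.0008]
```

Request:
apply_moves(
  plan=[0, -2, 10, 0, 0, 0, 15, 0, 0, 0, 13, 0, 0, 0, 0, 0, 15, 0, 0, 0, 15, 0, 0, 0, 10, 0, 0, 0, 10, 0, 0, 0, 10, 0, 0, 0, 8, 0, 0, 0, 0, 0, 0, 0, 0, 0, 0, 0],
)

```text
time_s: 14.0
ee_pos: [0.5151, -0.0386, 0.0053]
eef_rot: [-3.141, 0.0, 0.893]
force: [0.4, -0.1, -4.1]
grip_width: 0.0179
grip_force: 45.0
```

Run:
```python
from station import monitor,camera
from h import *
o=monitor.get_obs();print(o["time_s"],o["ee_pos"].round(4),o["eef_rot"].round(3),o["force"].round(1),o["moment"].round(2))
t=camera("wrist");np.savez("pics/w4.npz",**t);im=t["image"][...,::-1]
cv2.imwrite("pics/w4.png",im)
```

```text
14.0 [ 0.5151 -0.0386  0.0053] [-3.141  0.     0.893] [ 0.4 -0.1 -4.1] [-0.01 -0.01 -0.03]
```

View pics/w4.png

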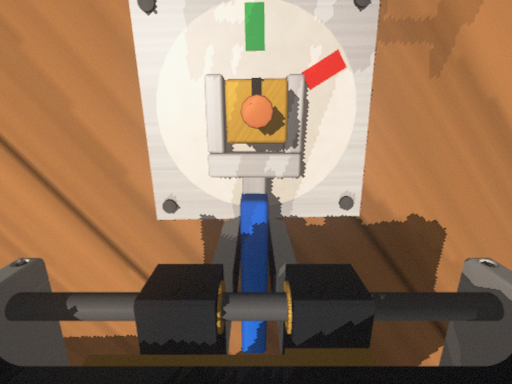

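The jaw encloses the nut at (257,110), its line still points at green, and the wrench is aligned. I'll turn clockwise about the nut axis, which in the tool frame is at (82, 2) mm.

Request:
apply_moves(
  plan=[0, 0, 1, 0, 0.6, -8.2, 0, 0.1, 0.6, -8.2, 0, 0.1, 0.6, -8.2, 0, 0.1, 0.6, -8.2, 0, 0.1, 0.6, -8.2, 0, 0.1, 0.6, -8.2, 0, 0.1, 0.6, -8.2, 0, 0.1, 0.6, -8.2, 0, 0.1, 0.6, -8.2, 0, 0.1, 0.6, -8.2, 0, 0.1, 0.6, -8.2, 0, 0.1, 0, 0, 0, 0, 0, 0, 0, 0],
  squeeze=60,
)

```text
time_s: 15.45
ee_pos: [0.488, 0.0422, 0.0044]
eef_rot: [3.141, 0.0, -0.208]
force: [-1.3, -5.0, -2.9]
grip_width: 0.0176
grip_force: 60.0
```

Run:
```python
from station import monitor,camera
from h import *
o=monitor.get_obs();print(o["time_s"],o["ee_pos"].round(4),o["eef_rot"].round(3),o["force"].round(1),o["moment"].round(2),o["qpos"].round(2))
y=o["eef_rot"][2];D=np.array([.568,.024])-o["ee_pos"][:2];print(D@[np.cos(y),np.sin(y)],D@[np.sin(y),-np.cos(y)])
t=camera("wrist");np.savez("pics/w5.npz",**t);im=t["image"][...,::-1]
cv2.imwrite("pics/w5.png",cv2.resize(im[0:220,130:400],None,fx=2.7,fy=2.7,interpolation=cv2.INTER_CUBIC))
```

```text
15.45 [0.488  0.0422 0.0044] [ 3.141  0.    -0.208] [-1.3 -5.  -2.9] [-1.15  0.27 -0.31] [ 0.01  0.44  1.86 -0.    0.84  1.79]
0.08206393165314381 0.001323811415464518
```

View pics/w5.png

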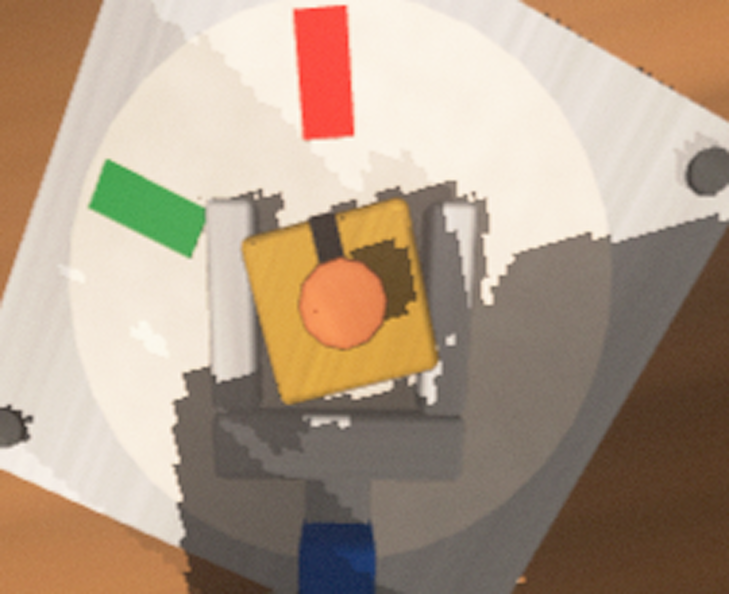

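The jaw is driving the nut, which lags the wrench by about 13.5°. The line is about 10° short of red, so I'll turn 0.175 rad more and settle onto the bench.

Request:
apply_moves(
  plan=[0.5, -7.2, 0, 0.0875, 0.5, -7.2, 0, 0.0875, 0, 0, 0, 0, 0, 0, 0, 0],
)

```text
time_s: 15.9
ee_pos: [0.4923, 0.0558, 0.0043]
eef_rot: [3.14, 0.001, -0.382]
force: [-3.4, -5.3, -3.0]
grip_width: 0.0175
grip_force: 60.0
```

Run:
```python
from station import monitor,camera
from h import *
o=monitor.get_obs();print(o["time_s"],o["ee_pos"].round(4),o["eef_rot"].round(3),o["force"].round(1),o["moment"].round(2),o["qpos"].round(2))
t=camera("wrist");np.savez("pics/w6.npz",**t);im=t["image"][...,::-1]
cv2.imwrite("pics/w6.png",cv2.resize(im[0:220,130:400],None,fx=2.7,fy=2.7,interpolation=cv2.INTER_CUBIC))
```

```text
15.9 [0.4923 0.0558 0.0043] [ 3.14e+00  1.00e-03 -3.82e-01] [-3.4 -5.3 -3. ] [-1.22  0.45 -0.4 ] [ 0.04  0.46  1.84 -0.    0.85  1.99]
```

View pics/w6.png

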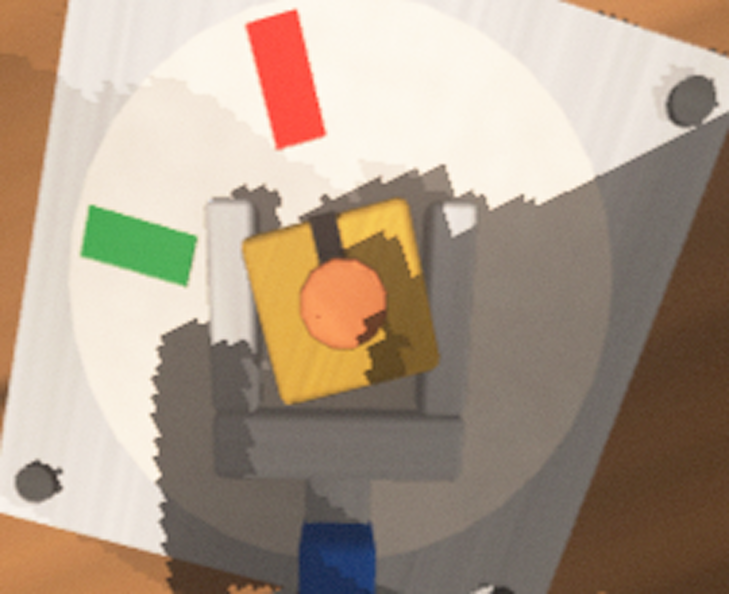

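The line now points at the red mark: the red edge leans about 13.4° and the nut about 14°. I'll set the wrench down, release and rise.

Request:
apply_moves(
  plan=[0, 0, 1, 0, 0, 0, 0, 0],
)

```text
time_s: 16.15
ee_pos: [0.4924, 0.0557, 0.0035]
eef_rot: [3.141, 0.0, -0.382]
force: [-4.0, -5.8, 0.6]
grip_width: 0.0175
grip_force: 60.0
```

Request:
apply_moves(
  plan=[0, 0, 0, 0, 0, 0, 0, 0, 0, 0, 0, 0, 0, 0, 0, 0, 0, 0, 0, 0, 0, 0, 0, 0, 0, 0, 0, 0, 0, 0, 0, 0, 0, 0, -10, 0, 0, 0, -20, 0, 0, 0, -35, 0, 0, 0, -35, 0, 0, 0, -35, 0, 0, 0, -35, 0, 0, 0, 0, 0, 0, 0, 0, 0],
  hand=1,
)

```text
time_s: 17.75
ee_pos: [0.4928, 0.0567, 0.1742]
eef_rot: [-3.141, -0.001, -0.382]
force: [-0.3, 0.5, -0.4]
grip_width: 0.094
grip_force: 0.0
```

Run:
```python
from station import monitor,camera
from h import *
o=monitor.get_obs();print(o["time_s"],o["ee_pos"].round(4),o["force"].round(1))
t=camera("wrist");im=t["image"][...,::-1]
cv2.imwrite("pics/w7.png",cv2.resize(im[0:220,130:400],None,fx=2.7,fy=2.7,interpolation=cv2.INTER_CUBIC))
```

```text
17.75 [0.4928 0.0567 0.1742] [-0.3  0.5 -0.4]
```

View pics/w7.png

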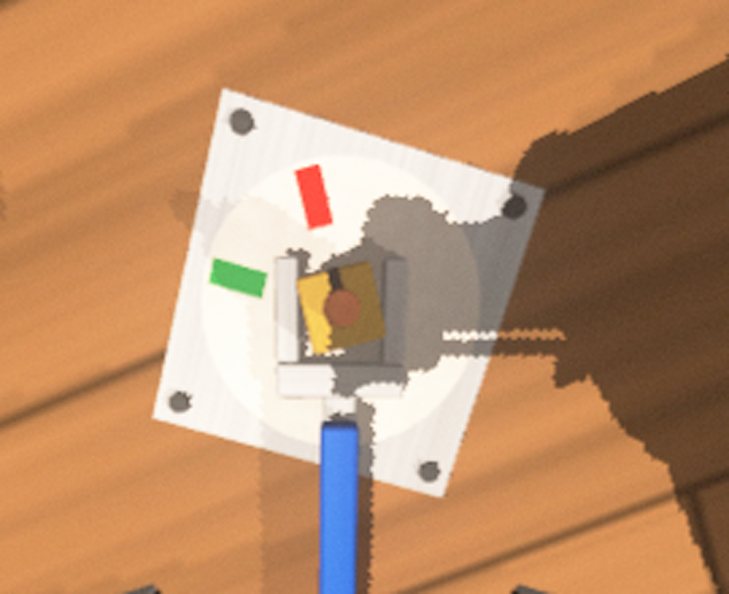

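The wrench lies flat with its jaw around the nut at (340,308), the line points at the red mark at (313,197), and the gripper is clear. I'll hand the job in.

```bash
python3 -c "
from station import ctrl
print(ctrl.hand_in())"
```

```text
the job is handed in; nothing more can be done
None
```

I turned the nut finger-tight to the green mark with the gripper, then 60° further to the red mark with the blue-handled wrench, left the wrench lying flat on the nut, and handed the job in at about 18 s (no verdict was returned).

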